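# Clear the jig and hold the brass bar for drilling

### The arm

A 6-joint arm with a two-finger parallel gripper is mounted at the origin on the work surface. World frame = base frame: x ahead of the robot, y to its left, z up, the work surface at z = 0. Lengths are in mm, angles in rad, forces in N, time in s.
With the tool pointing down it reaches from about 250 to 800 mm from the base axis. Payload 3.9 kg.
Tool frame: the origin (TCP) lies on the centre line of the jaws, within the pads' length; the fingertips stand 8 mm ahead of it and the grasp point (between the pads) lies 11 mm behind it; z points along the fingers, y is the line along which they close (so a half turn about z gives the same grasp; the last joint's range is limited). The gripper opens to 85 mm and grips with 20 to 120 N. Pads are 22 mm wide; open, the fingers measure 114 mm over their backs; the gripper's body (76 mm by 85 mm) begins 54 mm behind the grasp point. The pads swing forward as they close: fully open they stand 13 mm farther back than shut.
Start: joints at [-1.324, 0.26, -0.138, 1.173, 0, 1.571], TCP at [128.255, -509.084, 239.304] pointing down, gripper open.
Joint ranges: [-2.78, 2.78], [-0.83, 1.72], [-1.28, 1.37], [-1.9, 2.12], [-1.57, 1.48], [-3.14, 3.14]. Speed limits (rad/s): [2.57, 2.57, 3.14, 3.14, 3.14, 3.14].

### API

Orientations are given as [roll, pitch, yaw] about the fixed x, y, z axes, in that order (R = Rz(yaw) Ry(pitch) Rx(roll)).
In Python, from rig import r gives the robot as it stands.
- The arm moves only by the shell command python3 -m creep 'ROWS' [FORCE]. ROWS is JSON, a list of rows, each an object of numbers: "x", "y", "z": the shift along the tool's x, y, z scaled (see below); "ax", "ay", "az": the turn, a rotation vector about the tool's x, y, z scaled (see below); "jaw": the opening, from -1 (shut) to 1 (fully open). In form: [{"x": .., "y": .., "z": .., "ax": .., "ay": .., "az": .., "jaw": ..}, ...]. A call has 1 to 20 rows; each row is the pose to reach, as a shift and turn from the pose commanded when the call began, along the tool's axes at that moment, turning the shorter way round; what a row does not reach only later rows make up. The controller multiplies each number of a shift by 0.5 m and each number of a turn by 360 degrees. A row lasts 1/12 s, in which the tool goes at most 41.7 mm and 7.16 degrees, less where a joint would pass 70% of its speed; a pose out of reach is approached as far as the arm can. A call with a number of a shift or a turn outside -1 to 1 is refused whole. A call with a gripper value outside its range is refused whole. The fingers move at their own pace and stop on an object; FORCE is the grip in N (left out, the last holds). Time passes only in rows, so rows that repeat a pose let the fingers close. It gives the time, the measured TCP pose, the force, the opening and the grip force at its end, in the units of the state.
- r.observe(): the state, without advancing time (a new reading comes with each control period).
- r.get_image(name): name is "scene" or "top" or "wrist"; returns a dict with "frame" (400x640x3 uint8, red, green, blue), "z_map" (400x640 float32, mm along the optical axis (not along the pixel's ray), 0 where there is no reading), "fovy" (degrees; the focal length in pixels is half the picture's height over the tangent of half this angle, whatever the lens; pixels are square), "cx", "cy" (the principal point, pixels), "dist_coeffs" ([k1, k2, p1, p2, k3] as OpenCV has them; the pictures are not rectified), "R" (3x3) and "t" (3): a world point X has camera coordinates R X + t. Camera axes: x right, y down, z forward; pixel columns grow to the right and rows downward; lengths in mm; the calibration is good to about 2 mm. A picture is of the moment at which its call begins.
- r.sign_off(): hands the job in; it is judged then, once.
The state is a dict: "time": time; "joint_pos": joint angles; "dq": joint speeds; "joint_torque": joint torques, N m; "ee_pos": TCP position; "ee_rot": TCP orientation; "contact_force": force on the tool from outside, world axes, zero at the start; "torque": the same for the moment, N m; "width": finger opening in mm; "grasp_force": force on a finger pad.
Only numpy, scipy, OpenCV 4.12 (cv2) and the standard library are available. Lean on these libraries where they do the work, as an engineer would, in place of code of your own. Each camera call takes 0.05 s, during which the arm holds its last target. There are 200 camera calls.

### The job

Clear the small hand float off the jig by hanging it on its stand: the eye over the post, lying flat on the black foot, let go. Then bring the brass bar into the jig, long side flush along the steel fence and one end up to the stop block, its bevel turned away from the fence, and hold it there with one diagonal push of the fingers, firmly against the fence and down on the board together. Finish while still pushing; use no more than hand pressure, and leave the other small things where they are.

Things in the scene. Friction and masses are not known exactly. Their poses are not given: they have to be found in the camera images.
- float: hand float: flat steel plate 90 x 44 x 6 mm with an upright wooden ridge on top as its grip, 42 long, 14 thick, 42 mm tall, 0.2 kg. Origin in the middle of the ridge, 30 mm above the plate's underside and 18 mm below the ridge's top. x along plate and ridge towards the end with the eye, z up. The plate reaches from x = -35 to +55 mm. It starts lying flat on the jig's board.
- eye (a point): centre of the float's eye, a 16 mm round hole through the plate, 40 mm from the ridge's centre along the float's +x and 27 mm lower (half-way through the plate, 3 mm above its underside)
- shoulder (a point): stand, fixed: stepped black round foot, 112 mm across below and 96 mm across its flat top, 30 mm high, with an upright steel post 10 mm thick that rises 40 mm above that top. The point is on the post's axis at the flat top of the foot, 30 mm above the bench. It and the bar may start on either side of the jig.
- bar: solid brass bar, 26 (x) x 70 (y) x 24 mm (z), about 0.33 kg, origin at its centre. Its upper long edge on the -x side is cut off by a 45 degree bevel 8 mm wide and 8 mm high (middle of the bevel at x = -9, z = +8 mm): a face to push on. It starts flat on the bench beside the jig, bevel up and turned roughly towards the robot.
- corner (a point): the inner corner of the jig, fixed, on top of the board, where the fence's face meets the stop's face. x points square into the fence, y along the fence into the stop block, z up. The bar belongs at x < 0, y < 0 of it: pushed home its centre lies at x = -13, y = -35, z = +12 mm from here. Fence and stop are both 24 mm high above the board; the stop block reaches 65 mm out from the fence (x = -65 to 0) and is 30 mm wide.
- fence: the jig's steel fence, fixed, a straight bar 18 mm thick, 230 mm long, 24 mm high on the board's far side. Origin in the middle of its lower edge on the face towards the robot, on the board's top (80 mm along -y from the corner). x points square into the fence, y along it towards the stop.
- board: the jig's grey mineral board, fixed, 220 (x) x 240 (y) x 16 mm on a 4 mm steel plate; its top is 20 mm above the bench. Origin at the centre of its underside, same axes as the fence.
- dropper: bystander: amber dropper bottle, 32 mm across, 75 mm tall, origin under its centre
- jar: bystander: white lidded jar, 56 mm across, 50 mm tall, origin under its centre
- disc: bystander: small brass disc, 26 mm across, 6 mm thick, lying on the board at the end away from the stop, origin under its centre
- tweezers: bystander: steel tweezers with a wooden grip, about 150 mm long along its y, 10 mm high, lying beyond the jig, origin under its middle

How it is judged (in metres and radians):
On the way:
1. the float hangs on the stand: eye over the post, flat on the foot, let go (horizontal distance between eye and shoulder below 0.006 m and z of eye in the frame of shoulder between 0 and 0.007 m and angle between float's own z axis and vertical below 0.12 rad and contact force between the fingers and float below 0.1 N and linear speed of float below 0.02 m/s), for 0.3 s.
At the end, for the whole second after the job is handed in: Float flat on the stand's foot (0.12 rad), post in its eye (6 mm), let go. Bar on the board, flush with the fence (2.5 mm, 0.05 rad), end within 6 mm of the stop, bevel away from the fence, pushed by the fingers (3 N) so that it bears on fence (3 to 80 N) and board (7 to 80 N, weight included) (all of step 1 and angle between the x axis of bar and the x axis of fence, either way round below 0.05 rad and angle between bar's own z axis and vertical below 0.06 rad and x of bar in the frame of corner between -0.0155 and -0.0105 m and y of bar in the frame of corner between -0.041 and -0.033 m and z of bar in the frame of corner between 0.009 and 0.0145 m and contact force between bar and fence between 3 and 80 N and contact force between bar and board between 7 and 80 N and contact force between the fingers and bar above 3 N and x of fence in the frame of bar above 0 m); the arm keeps its last pose, push and grip.
It fails at once if the small dropper bottle shifted by more than 30 mm (distance of dropper from where it was at the start of the episode above 0.03 m).
It fails at once if the lidded jar shifted by more than 30 mm (distance of jar from where it was at the start of the episode above 0.03 m).
It fails at once if the small brass disc shifted by more than 30 mm (distance of disc from where it was at the start of the episode above 0.03 m).
It fails at once if the tweezers shifted by more than 30 mm (distance of tweezers from where it was at the start of the episode above 0.03 m).
It also fails if it takes over 72 s, if anything falls off the work surface, if the arm or the gripper's body presses on something with over 40 N, if the wrist force passes 120 N, or if a joint passes its speed limit or range.

## Working session

There is one attempt and no reset: what is moved stays moved. The work goes in short steps, Python scripts to look and compute and a shell command to move; the robot and the scene stay as the last step left them, time stands still between calls to the robot, and variables do not carry over. Pictures are saved under pics/ and viewed, at most 10 in all, crops included, and the job is handed in when it is done.

```bash
mkdir -p pics; ls
cat > h.py <<'E'
import numpy as np, cv2
from scipy.spatial.transform import Rotation as Ro
from rig import r
def K(im):
    f=200/np.tan(np.radians(im["fovy"])/2); return np.array([[f,0,im["cx"]],[0,f,im["cy"]],[0,0,1]])
def cast(im,uv,z):
    n=cv2.undistortPoints(np.float64(uv).reshape(-1,1,2),K(im),np.float64(im["dist_coeffs"])).reshape(-1,2)
    R=np.array(im["R"]);c=-R.T@np.array(im["t"]);d=np.c_[n,np.ones(len(n))]@R
    return c+d*((z-c[2])/d[:,2])[:,None]
def depth(im,uv):
    uv=np.float64(uv).reshape(-1,2)
    n=cv2.undistortPoints(uv.reshape(-1,1,2),K(im),np.float64(im["dist_coeffs"])).reshape(-1,2)
    R=np.array(im["R"]);zz=im["z_map"][uv[:,1].round().astype(int),uv[:,0].round().astype(int)]
    return (np.c_[n,np.ones(len(n))]*zz[:,None]-np.array(im["t"]))@R
def save(im,name,crop=None,s=1):
    a=im["frame"][:,:,::-1]
    if crop: a=a[crop[1]:crop[3],crop[0]:crop[2]]
    cv2.imwrite("pics/"+name,cv2.resize(a,None,fx=s,fy=s,interpolation=cv2.INTER_CUBIC))
E
python3 - <<'E'
from h import *
im=r.get_image("top");save(im,"top.png");im2=r.get_image("scene");save(im2,"scene.png")
np.savez("top.npz",**im);np.savez("scene.npz",**im2)
for i in (im,im2):print(i["fovy"],i["dist_coeffs"],-np.array(i["R"]).T@np.array(i["t"]))
print(r.observe())
E
```

```text
pics
44.31519852065877 [0.04628253 0.         0.         0.         0.        ] [ 406.91389198  -15.70016361 1212.09581698]
44.768290487729814 [0.04278032 0.         0.         0.         0.        ] [1228.64679146 -527.80055907  808.92782468]
{'time': 0.1, 'joint_pos': array([-1.32403026e+00,  2.60633834e-01, -1.39236110e-01,  1.17268059e+00,
       -4.64076774e-07,  1.57078210e+00]), 'dq': array([-0.00132635, -0.00029598,  0.00395415, -0.00013373,  0.00068089,
        0.00094627]), 'joint_torque': array([-9.12288579e-04, -4.06507945e+01,  2.54527760e+01,  1.00618758e-02,
       -1.00492239e-04, -4.34477585e-06]), 'ee_pos': array([ 128.09782532, -508.52715447,  238.54147247]), 'ee_rot': array([-3.13983844e+00,  4.39118062e-07,  2.46780297e-01]), 'contact_force': array([-0.97804209, -0.16626271,  0.83776526]), 'torque': array([-0.02081311,  0.02834618,  0.02427532]), 'grasp_force': 0.0, 'width': 85.56899978850586}
```

View pics/top.png

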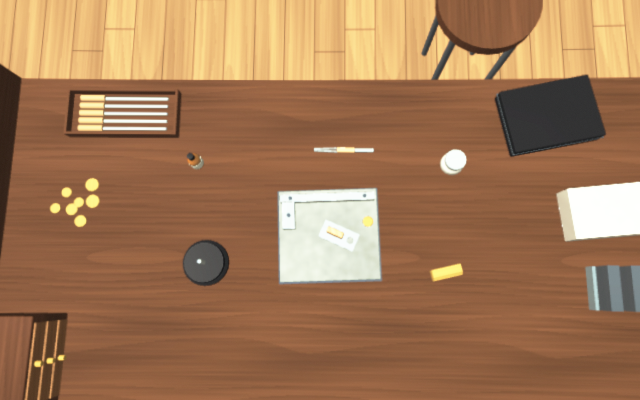

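View pics/scene.png

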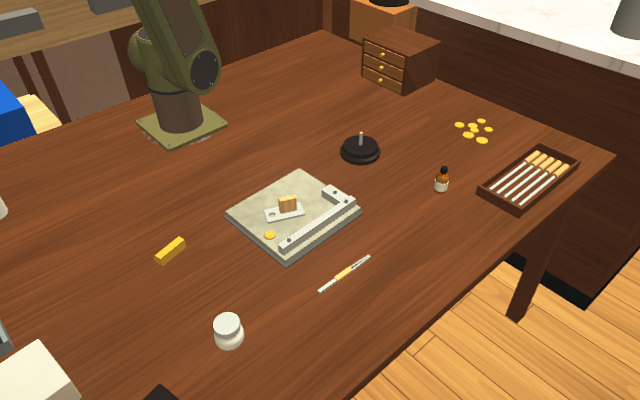

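The top view shows the float on the board at about (339,235) with its eye to the right (350,240), and the disc at (368,222). The stop is at the left (288,215) and the fence runs along row 197. The stand is at (205,263) with its post, the bar at (446,272), the dropper at (195,161), the jar at (454,161) and the tweezers at (344,150). The scene view agrees with this.

Run:
```python
from h import *
T=dict(np.load("top.npz"));S=dict(np.load("scene.npz"))
def blob(im,x0,y0,x1,y1,f):
    hsv=cv2.cvtColor(im["frame"],cv2.COLOR_RGB2HSV).astype(int)
    m=np.zeros((400,640),np.uint8);m[y0:y1,x0:x1]=f(hsv)[y0:y1,x0:x1]
    n,l,s,c=cv2.connectedComponentsWithStats(m);k=1+np.argmax(s[1:,4]);return (l==k)
def rect(m):
    c=max(cv2.findContours(m.astype(np.uint8),0,2)[0],key=cv2.contourArea);return cv2.boxPoints(cv2.minAreaRect(c)),c
ye=lambda h:(h[...,0]>18)&(h[...,0]<32)&(h[...,1]>120)&(h[...,2]>120)
m=blob(T,420,255,475,290,ye);b,_=rect(m);print("bar",b.tolist(),cast(T,b,24).round(1).tolist())
yx=np.argwhere(m)[:,::-1];d=depth(T,yx);print("bar depth z",np.percentile(d[:,2],[10,50,90]),"centroid",np.median(d,0))
bl=lambda h:(h[...,2]<60)
m=blob(T,175,235,235,292,bl);b,c=rect(m);e=cv2.minEnclosingCircle(c);print("foot",e,cast(T,[e[0]],15))
d=depth(T,np.argwhere(m)[:,::-1]);print("foot z",np.percentile(d[:,2],[5,50,95]))
gr=lambda h:(h[...,1]<60)&(h[...,2]>90)
m=blob(T,270,180,390,290,gr);b,c=rect(m);print("board",b.tolist(),cast(T,b,20).round(1).tolist())
wo=lambda h:(h[...,0]<28)&(h[...,1]>80)&(h[...,2]>90)
m=blob(T,318,218,350,252,wo);b,c=rect(m);print("ridge",b.tolist(),cast(T,b,68).round(1).tolist(),np.median(depth(T,np.argwhere(m)[:,::-1]),0))
print("eye",cast(T,[[350,240]],26),"disc",cast(T,[[368,222]],26),"post",cast(T,[[199,262]],70))
sp=[[289,204],[372,197]];print("depthpts",depth(T,[[350,245],[320,265],[199,262],[289,215],[335,196]]).round(1).tolist())
print("others",cast(T,[[195,161],[454,161],[344,150]],30))
```

```text
bar [[430.0224304199219, 269.7640380859375], [460.3313903808594, 262.7696533203125], [462.8932189941406, 273.87078857421875], [432.5842590332031, 280.86517333984375]] [[455.7, -247.3, 24.0], [473.0, -319.1, 24.0], [446.9, -324.0, 24.0], [429.7, -252.5, 24.0]]
bar depth z [ 2.93512844 20.24055017 24.35949557] centroid [ 446.83259135 -292.1578431    20.24055017]
foot ((206.23770141601562, 262.7622985839844), 22.535646438598633) [[468.5807338  291.64773621  15.        ]]
foot z [ 9.12803507 14.54300798 29.11482264]
board [[275.435791015625, 190.38072204589844], [378.49267578125, 187.25779724121094], [381.32568359375, 280.7476806640625], [278.268798828125, 283.87060546875]] [[647.8, 127.1, 20.0], [656.6, -128.0, 20.0], [428.7, -132.0, 20.0], [419.1, 114.5, 20.0]]
ridge [[327.2452697753906, 233.64151000976562], [327.9999694824219, 231.0], [342.2641296386719, 235.07546997070312], [341.5094299316406, 237.71697998046875]] [[535.4, -2.7, 68.0], [541.6, -4.5, 68.0], [532.2, -37.8, 68.0], [526.0, -36.1, 68.0]] [532.66087884 -19.71518681  65.91345876]
eye [[525.00859652 -57.33347104  26.        ]] disc [[ 569.12697339 -101.05976064   26.        ]] post [[467.41683053 294.43317753  70.        ]]
depthpts [[513.0, -57.3, 25.6], [464.8, 14.8, 19.0], [467.4, 294.3, 70.6], [581.9, 89.6, 48.4], [629.9, -20.6, 42.8]]
others [[ 719.4936865   328.19521735   30.        ]
 [ 720.91961969 -312.16080291   30.        ]
 [ 748.82877348  -42.59471612   30.        ]]
```

```bash
cat >> h.py <<'E'
def go(p,rpy):
    "row numbers from the measured pose to p (mm), rpy"
    s=r.observe();R0=Ro.from_euler("xyz",s["ee_rot"])
    d=R0.inv().apply(np.array(p)-s["ee_pos"])/500
    a=(R0.inv()*Ro.from_euler("xyz",rpy)).as_rotvec()/(2*np.pi)
    print("xyz",d.round(4),"a",a.round(4),"rows",np.linalg.norm(d)*500/41.7,np.linalg.norm(a)*360/7.16)
def st(): 
    s=r.observe();print({k:np.round(s[k],4).tolist() for k in("time","ee_pos","ee_rot","contact_force","width","grasp_force")})
E
python3 -c "
from h import *
go([490,-10,290],[np.pi,0,1.31])"
```

```text
xyz [ 0.9454 -0.7902 -0.1015] a [-3.000e-04 -1.000e-04 -1.692e-01] rows 14.824537540380076 8.50811126235991
```

```bash
python3 -m creep '[{"x":0.3,"y":-0.26,"z":-0.1,"az":-0.05,"jaw":0},{"x":0.3,"y":-0.26,"z":-0.1,"az":-0.05,"jaw":0},{"x":0.3,"y":-0.26,"z":-0.1,"az":-0.05},{"x":0.945,"y":-0.79,"z":-0.101,"az":-0.169},{"x":0.945,"y":-0.79,"z":-0.101,"az":-0.169},{"x":0.945,"y":-0.79,"z":-0.101,"az":-0.169},{"x":0.945,"y":-0.79,"z":-0.101,"az":-0.169},{"x":0.945,"y":-0.79,"z":-0.101,"az":-0.169},{"x":0.945,"y":-0.79,"z":-0.101,"az":-0.169},{"x":0.945,"y":-0.79,"z":-0.101,"az":-0.169},{"x":0.945,"y":-0.79,"z":-0.101,"az":-0.169},{"x":0.945,"y":-0.79,"z":-0.101,"az":-0.169},{"x":0.945,"y":-0.79,"z":-0.101,"az":-0.169},{"x":0.945,"y":-0.79,"z":-0.101,"az":-0.169},{"x":0.945,"y":-0.79,"z":-0.101,"az":-0.169},{"x":0.945,"y":-0.79,"z":-0.101,"az":-0.169},{"x":0.945,"y":-0.79,"z":-0.101,"az":-0.169},{"x":0.945,"y":-0.79,"z":-0.101,"az":-0.169},{"x":0.945,"y":-0.79,"z":-0.101,"az":-0.169}]'
python3 - <<'E'
from h import *
st();im=r.get_image("wrist");save(im,"w1.png");np.savez("w1.npz",**im)
R=np.array(im["R"]);print(im["fovy"],-R.T@np.array(im["t"]),R[2],R[0])
E
```

```text
{'time': 0.1, 'ee_pos': [128.0978, -508.5272, 238.5415], 'ee_rot': [-3.1398, 0.0, 0.2468], 'contact_force': [-0.978, -0.1663, 0.8378], 'width': 85.569, 'grasp_force': 0.0}
67.49624645775873 [ 204.3084238  -489.38997645  373.12695882] [-0.29951915 -0.07280144 -0.95130869] [ 0.24511915 -0.96948837 -0.00298297]validation failed for argument at $[0]...
```

View pics/w1.png

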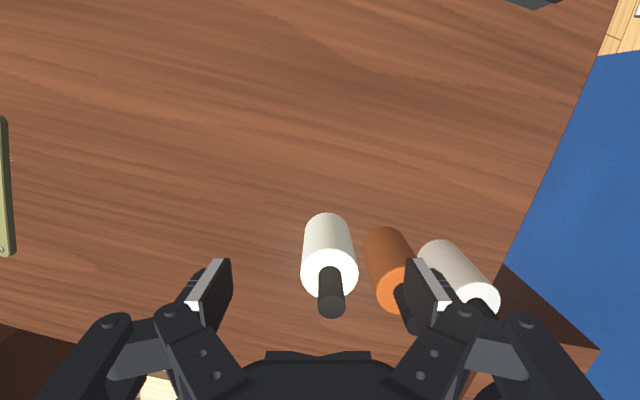

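The move was refused because every row needs all its keys. The wrist picture is still from the start pose: bare bench, some rollers at (330,260), and the fingers at (210,290) and (430,290). I'll resend with full rows.

```bash
python3 -m creep '[{"x":0.945,"y":-0.79,"z":-0.101,"ax":0,"ay":0,"az":-0.169,"jaw":0},{"x":0.945,"y":-0.79,"z":-0.101,"ax":0,"ay":0,"az":-0.169,"jaw":0},{"x":0.945,"y":-0.79,"z":-0.101,"ax":0,"ay":0,"az":-0.169,"jaw":0},{"x":0.945,"y":-0.79,"z":-0.101,"ax":0,"ay":0,"az":-0.169,"jaw":0},{"x":0.945,"y":-0.79,"z":-0.101,"ax":0,"ay":0,"az":-0.169,"jaw":0},{"x":0.945,"y":-0.79,"z":-0.101,"ax":0,"ay":0,"az":-0.169,"jaw":0},{"x":0.945,"y":-0.79,"z":-0.101,"ax":0,"ay":0,"az":-0.169,"jaw":0},{"x":0.945,"y":-0.79,"z":-0.101,"ax":0,"ay":0,"az":-0.169,"jaw":0},{"x":0.945,"y":-0.79,"z":-0.101,"ax":0,"ay":0,"az":-0.169,"jaw":0},{"x":0.945,"y":-0.79,"z":-0.101,"ax":0,"ay":0,"az":-0.169,"jaw":0},{"x":0.945,"y":-0.79,"z":-0.101,"ax":0,"ay":0,"az":-0.169,"jaw":0},{"x":0.945,"y":-0.79,"z":-0.101,"ax":0,"ay":0,"az":-0.169,"jaw":0},{"x":0.945,"y":-0.79,"z":-0.101,"ax":0,"ay":0,"az":-0.169,"jaw":0},{"x":0.945,"y":-0.79,"z":-0.101,"ax":0,"ay":0,"az":-0.169,"jaw":0},{"x":0.945,"y":-0.79,"z":-0.101,"ax":0,"ay":0,"az":-0.169,"jaw":0},{"x":0.945,"y":-0.79,"z":-0.101,"ax":0,"ay":0,"az":-0.169,"jaw":0},{"x":0.945,"y":-0.79,"z":-0.101,"ax":0,"ay":0,"az":-0.169,"jaw":0},{"x":0.945,"y":-0.79,"z":-0.101,"ax":0,"ay":0,"az":-0.169,"jaw":0}]'
python3 - <<'E'
from h import *
st();im=r.get_image("wrist");save(im,"w2.png");np.savez("w2.npz",**im)
print(r.observe()["joint_pos"])
E
```

```text
time: 1.65
ee_pos: [489.3, -10.7, 289.3]
ee_rot: [-3.14, 0.001, 1.309]
contact_force: [-0.3, 0.1, -0.3]
width: 42.5
grasp_force: 0.0
{'time': 1.65, 'ee_pos': [489.2838, -10.7182, 289.2868], 'ee_rot': [-3.1401, 0.0009, 1.3092], 'contact_force': [-0.2748, 0.0914, -0.2546], 'width': 42.5486, 'grasp_force': 0.0}
[-2.27039992e-02  1.82315231e-01 -1.10285245e-01  1.27971823e+00
 -3.92350572e-04  1.81090903e+00]
```

View pics/w2.png

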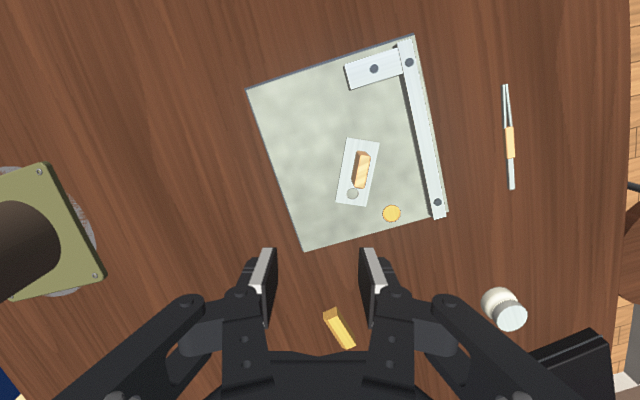

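The wrist view shows the board corners at (247,90), (413,37), (447,215) and (304,252). The stop is at (375,68), the fence runs from (407,45) to (440,215), and the plate spans (335..380,137..207). The ridge is at (361,170), the eye at (353,193), the disc at (391,213) and the bar at (339,328).

```bash
cat >> h.py <<'E'
def tri(im1,u1,im2,u2):
    P=[];
    for im,u in((im1,u1),(im2,u2)):
        a=cast(im,[u],0)[0];R=np.array(im["R"]);c=-R.T@np.array(im["t"]);d=(a-c)/np.linalg.norm(a-c);P.append((c,d))
    A=sum(np.eye(3)-np.outer(d,d) for c,d in P);b=sum((np.eye(3)-np.outer(d,d))@c for c,d in P)
    X=np.linalg.solve(A,b);c,d=P[0];return X.round(1),[round(float(np.linalg.norm((np.eye(3)-np.outer(d,d))@(X-c))),1) for c,d in P]
E
python3 - <<'E'
from h import *
T=dict(np.load("top.npz"));W=dict(np.load("w2.npz"));print("cam",-W["R"].T@W["t"],W["R"][2])
f=W["frame"].astype(int)
for u,v in((345,150),(372,150),(340,195),(300,180),(380,120),(362,170),(353,194),(425,150),(357,72),(366,160)):print((u,v),f[v,u],end=" ")
lab=cv2.cvtColor(W["frame"],cv2.COLOR_RGB2LAB).astype(int);hsv=cv2.cvtColor(W["frame"],cv2.COLOR_RGB2HSV).astype(int)
print()
def big(m,x0,y0,x1,y1):
    k=np.zeros(m.shape,np.uint8);k[y0:y1,x0:x1]=m[y0:y1,x0:x1]
    return max(cv2.findContours(k,0,2)[0],key=cv2.contourArea)
sub=(f[...,2]-f[...,0])  # blueish
print("b-r plate/board",sub[150,345],sub[180,300],sub[150,425])
c=big((hsv[...,1]>70)&(hsv[...,0]<28),325,130,390,190);b=cv2.boxPoints(cv2.minAreaRect(c));print("ridge",cv2.minAreaRect(c),np.median(depth(W,c.reshape(-1,2)),0))
# save enlarged crop
save(W,"w2c.png",(240,30,450,255),2.6)
d=depth(W,np.argwhere(np.ones((400,640)))[:,::-1])[:,2].reshape(400,640)
print("z plate",d[150,345],d[195,340],"board",d[180,300],"fence",d[120,417],"stop",d[75,360],"ridge",d[160:180:4,358:368:3].round())
E
```

```text
cam [509.53855758  65.64396771 423.81057679] [-0.08166266 -0.29680765 -0.95143914]
(345, 150) [228 237 234] (372, 150) [227 237 232] (340, 195) [227 235 231] (300, 180) [196 202 188] (380, 120) [202 209 194] (362, 170) [251 236 185] (353, 194) [193 200 186] (425, 150) [227 236 233] (357, 72) [222 231 234] (366, 160) [242 221 166] 
b-r plate/board 6 -8 6
ridge ((360.40386962890625, 169.4807586669922), (14.708710670471191, 36.47760009765625), 11.309932708740234) [541.26439997 -20.9074974   66.04541101]
z plate 27.14728734072529 26.522673473632 board 20.88705039531224 fence 44.59161329709223 stop 43.315018864800514 ridge [[ 64.  68.  68.  68.]
 [ 65.  68.  68. 424.]
 [ 67.  68.  67.  66.]
 [ 68.  69.  70.  68.]
 [ 68.  68.  68.  25.]]
```

View pics/w2c.png

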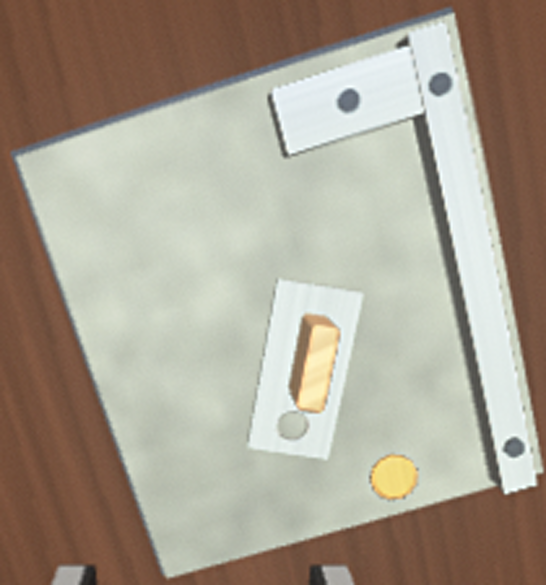

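The enlarged crop shows the plate, eye (293,425), ridge top (319,365), fence and stop as clean light shapes, with fence and stop meeting at about (424,115).

Run:
```python
from h import *
W=dict(np.load("w2.npz"));T=dict(np.load("top.npz"))
f=W["frame"].astype(int);m=((f[...,2]-f[...,0]>-1)&(f.min(2)>205)).astype(np.uint8)
k=np.zeros_like(m);k[130:215,325:392]=m[130:215,325:392]
c=max(cv2.findContours(k,0,1)[0],key=cv2.contourArea);rc=cv2.minAreaRect(c);b=cv2.boxPoints(rc);P=cast(W,b,26)
print("plate",P.round(1).tolist(),"mid",P.mean(0),"sides",np.linalg.norm(P[0]-P[1]),np.linalg.norm(P[1]-P[2]))
# eye: board-coloured hole
e=np.zeros_like(m);e[184:203,344:362]=1-m[184:203,344:362]
e=cv2.morphologyEx(e,cv2.MORPH_OPEN,np.ones((3,3),np.uint8))
ce=max(cv2.findContours(e,0,1)[0],key=cv2.contourArea);E=cv2.fitEllipse(ce);print("eye px",E,cast(W,[E[0]],25))
# ridge top: bright face
h=cv2.cvtColor(W["frame"],cv2.COLOR_RGB2HSV).astype(int)
t=np.zeros_like(m);t[140:200,345:380]=((h[...,1]>40)&(h[...,0]<28)&(h[...,2]>235))[140:200,345:380]
ct=max(cv2.findContours(t,0,1)[0],key=cv2.contourArea);rt=cv2.minAreaRect(ct);B=cast(W,cv2.boxPoints(rt),68);print("ridge top",rt,B.round(1).tolist(),B.mean(0))
# fence/stop top
k=np.zeros_like(m);k[35:225,340:452]=m[35:225,340:452];k[130:210,340:395]=0
c=max(cv2.findContours(k,0,1)[0],key=cv2.contourArea).reshape(-1,2).astype(float)
X=cast(W,c,44)
# fence face edge: points whose left side is board, between rows 85..205
F=[];
for v in range(85,205,3):
    u=np.flatnonzero(k[v,395:])
    if len(u):F.append((395+u[0]-.5,v))
S=[]
for u in range(354,396,3):
    v=np.flatnonzero(k[:100,u]); 
    if len(v):S.append((u,v[-1]+.5))
F=cast(W,F,44);S=cast(W,S,44)
lf=cv2.fitLine(F[:,:2].astype(np.float32),cv2.DIST_HUBER,0,.01,.01).ravel();ls=cv2.fitLine(S[:,:2].astype(np.float32),cv2.DIST_HUBER,0,.01,.01).ravel()
s=np.linalg.solve(np.c_[lf[:2],-ls[:2]],ls[2:]-lf[2:]);print("corner",lf[2:]+s[0]*lf[:2],"fence dir",lf[:2],"stop dir",ls[:2])
# two views heights
print("tri disc? post n/a; ridge",tri(W,rt[0],T,(334.8,234.4)))
```

```text
plate [[499.0, -63.4, 26.0], [535.5, 19.6, 26.0], [575.2, 1.3, 26.0], [541.2, -83.6, 26.0]] mid [537.73526212 -31.52266805  26.        ] sides 90.63949369109277 43.763872689922366
eye px ((353.51824951171875, 191.5530242919922), (10.658828735351562, 17.84465789794922), 43.89617919921875) [[527.41427188 -56.13207094  25.        ]]
ridge top ((362.0000305175781, 170.99998474121094), (10.198039054870605, 32.16304397583008), 11.309932708740234) [[527.5, -35.9, 68.0], [543.4, -0.0, 68.0], [554.5, -5.4, 68.0], [538.9, -41.5, 68.0]] [541.07292118 -20.71981443  68.        ]
corner [616.7811   77.49902] fence dir [ 0.0382537  -0.99926805] stop dir [0.9996098  0.02793133]
tri disc? post n/a; ridge (array([537.8, -20.8,  64.9]), [3.7, 3.7])
```

```bash
python3 -c "
from h import *
go([541.4,-21.5,100],[np.pi,0,1.155]);go([541.4,-21.5,40],[np.pi,0,1.155])"
```

```text
xyz [0.0077 0.1071 0.3787] a [-0.0002  0.0001  0.0243] rows 4.719463641527376 1.2242410411017126
xyz [0.0078 0.1072 0.4987] a [-0.0002  0.0001  0.0243] rows 6.116804904905691 1.2242410411017126
```

```bash
python3 -m creep '[{"x":0.008,"y":0.107,"z":0.3,"ax":0,"ay":0,"az":0.024,"jaw":0},{"x":0.008,"y":0.107,"z":0.3,"ax":0,"ay":0,"az":0.024,"jaw":0},{"x":0.008,"y":0.107,"z":0.3,"ax":0,"ay":0,"az":0.024,"jaw":0},{"x":0.008,"y":0.107,"z":0.3,"ax":0,"ay":0,"az":0.024,"jaw":0},{"x":0.008,"y":0.107,"z":0.497,"ax":0,"ay":0,"az":0.024,"jaw":0},{"x":0.008,"y":0.107,"z":0.497,"ax":0,"ay":0,"az":0.024,"jaw":0},{"x":0.008,"y":0.107,"z":0.497,"ax":0,"ay":0,"az":0.024,"jaw":0},{"x":0.008,"y":0.107,"z":0.497,"ax":0,"ay":0,"az":0.024,"jaw":0},{"x":0.008,"y":0.107,"z":0.497,"ax":0,"ay":0,"az":0.024,"jaw":-1},{"x":0.008,"y":0.107,"z":0.497,"ax":0,"ay":0,"az":0.024,"jaw":-1},{"x":0.008,"y":0.107,"z":0.497,"ax":0,"ay":0,"az":0.024,"jaw":-1},{"x":0.008,"y":0.107,"z":0.497,"ax":0,"ay":0,"az":0.024,"jaw":-1},{"x":0.008,"y":0.107,"z":0.497,"ax":0,"ay":0,"az":0.024,"jaw":-1},{"x":0.008,"y":0.107,"z":0.497,"ax":0,"ay":0,"az":0.024,"jaw":-1}]' 50
python3 - <<'E'
from h import *
s=r.observe()["ee_pos"]
go([s[0],s[1],140],[np.pi,0,1.155])
E
```

```text
time: 2.87
ee_pos: [544.3, -21.1, 43.4]
ee_rot: [3.138, -0.001, 1.158]
contact_force: [0.1, -1.6, 7.7]
width: 13.2
grasp_force: 50.4
xyz [ 1.000e-04  8.000e-04 -1.931e-01] a [ 0.0006 -0.0001  0.0004] rows 2.315953370124233 0.03884063444141572
```

```bash
python3 -c "
from h import *
go([403,325,150],[np.pi,0,1.66])"
```

```text
xyz [ 0.5206 -0.5359 -0.215 ] a [ 0.0007  0.0001 -0.08  ] rows 9.322229934137495 4.020580618308152
```

```bash
python3 -m creep '[{"x":0,"y":0,"z":-0.1,"ax":0,"ay":0,"az":0,"jaw":-1},{"x":0,"y":0,"z":-0.15,"ax":0,"ay":0,"az":0,"jaw":-1},{"x":0.52,"y":-0.536,"z":-0.215,"ax":0,"ay":0,"az":-0.08,"jaw":-1},{"x":0.52,"y":-0.536,"z":-0.215,"ax":0,"ay":0,"az":-0.08,"jaw":-1},{"x":0.52,"y":-0.536,"z":-0.215,"ax":0,"ay":0,"az":-0.08,"jaw":-1},{"x":0.52,"y":-0.536,"z":-0.215,"ax":0,"ay":0,"az":-0.08,"jaw":-1},{"x":0.52,"y":-0.536,"z":-0.215,"ax":0,"ay":0,"az":-0.08,"jaw":-1},{"x":0.52,"y":-0.536,"z":-0.215,"ax":0,"ay":0,"az":-0.08,"jaw":-1},{"x":0.52,"y":-0.536,"z":-0.215,"ax":0,"ay":0,"az":-0.08,"jaw":-1},{"x":0.52,"y":-0.536,"z":-0.215,"ax":0,"ay":0,"az":-0.08,"jaw":-1},{"x":0.52,"y":-0.536,"z":-0.215,"ax":0,"ay":0,"az":-0.08,"jaw":-1},{"x":0.52,"y":-0.536,"z":-0.215,"ax":0,"ay":0,"az":-0.08,"jaw":-1},{"x":0.52,"y":-0.536,"z":-0.215,"ax":0,"ay":0,"az":-0.08,"jaw":-1},{"x":0.52,"y":-0.536,"z":-0.215,"ax":0,"ay":0,"az":-0.08,"jaw":-1},{"x":0.52,"y":-0.536,"z":-0.215,"ax":0,"ay":0,"az":-0.08,"jaw":-1}]'
python3 - <<'E'
from h import *
im=r.get_image("wrist");save(im,"w3.png");np.savez("w3.npz",**im)
s=r.get_image("top");save(s,"t3.png",(130,200,290,320),4);np.savez("t3.npz",**s)
E
```

```text
time: 4.12
ee_pos: [401.6, 323.9, 148.7]
ee_rot: [-3.141, 0.001, 1.659]
contact_force: [0.0, -0.2, -2.3]
width: 13.4
grasp_force: 49.8
```

View pics/w3.png

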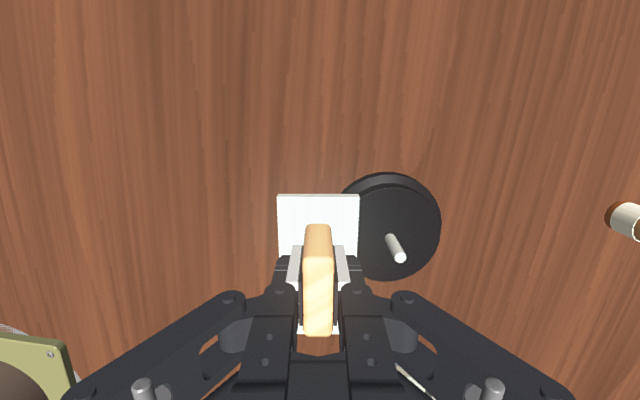

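View pics/t3.png

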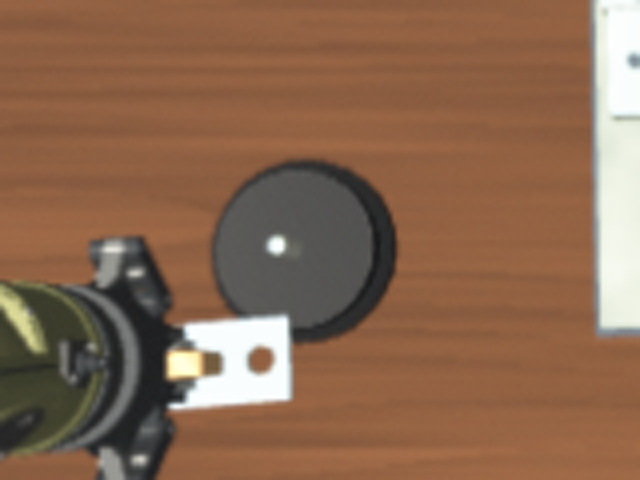

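The wrist view shows the plate's near edge, (278..358,195), the ridge and the post running from base (388,237) to tip (401,257). The top crop shows the eye as a brown hole at crop (260,360), which is full-picture (195,290). The post tip is at crop (277,245), which is (199.2,261.2). The float is held straight.

Run:
```python
from h import *
W=dict(np.load("w3.npz"));T=dict(np.load("t3.npz"));s=r.observe();p=s["ee_pos"];R=Ro.from_euler("xyz",s["ee_rot"])
def cen(im,x0,y0,x1,y1,w):
    g=w(im["frame"].astype(float))[y0:y1,x0:x1].clip(0);yy,xx=np.mgrid[y0:y1,x0:x1];return np.array([(g*xx).sum(),(g*yy).sum()])/g.sum()
zt=p[2]-17.4
eye=cen(T,191,286,199,294,lambda f:225-f[...,1]-60)  # dark in white
post=cen(T,196,258,202,265,lambda f:f[...,1]-110)
E=cast(T,[eye],zt-3)[0];P=cast(T,[post],70)[0];print("top eye",eye,E,"post",post,P,"eye in tool",R.inv().apply(E-p).round(1))
# plate axis in top: visible plate contour
f=W["frame"].astype(int);m=((f.min(2)>215)).astype(np.uint8)
U=[(u,190+np.flatnonzero(m[190:215,u])[0]-.5) for u in range(284,354,3)]
l=[(np.flatnonzero(m[v,260:320])[0]+260-.5,v) for v in range(200,240,3)]
q=[(np.flatnonzero(m[v,330:375])[-1]+330+.5,v) for v in range(200,240,3)]
for n,a in(("near",U),("left",l),("right",q)):
    X=R.inv().apply(cast(W,a,zt)-p);print(n,X.mean(0).round(1),np.polyfit(X[:,0],X[:,1],1).round(3) if n!="near" else np.polyfit(X[:,1],X[:,0],1).round(3))
g=np.zeros_like(m);g[225:270,380:412]=((f.min(2)>110))[225:270,380:412]
c=max(cv2.findContours(g,0,1)[0],key=cv2.contourArea);rc=cv2.minAreaRect(c);b=cv2.boxPoints(rc);print("post px",b.round(1).tolist())
np.save("postc.npy",c)
b=b[np.argsort(b[:,1])];top=b[2:].mean(0);bot=b[:2].mean(0)
# tip disc centre: half a disc width inside the end
L=np.linalg.norm(top-bot);wpx=min(rc[1]);tip=top-(top-bot)/L*wpx/2
print("wrist post tip",tip,cast(W,[tip],70)[0],"base",bot,cast(W,[bot],30)[0],"heights tri",tri(W,tip,T,post))
```

```text
top eye [194.65911731 289.52497096] [404.72556468 284.82641159 128.26678031] post [198.72634033 260.83636364] [470.09605927 295.21412377  70.        ] eye in tool [-38.9  -0.6  20.4]
near [33.8 -0.3 17.4] [-1.4000e-02  3.3824e+01]
left [ 20.5 -22.8  17.4] [ 8.0000e-03 -2.2995e+01]
right [20.6 21.1 17.4] [-2.0000e-03  2.1171e+01]
post px [[383.79998779296875, 235.1999969482422], [395.29998779296875, 230.3000030517578], [407.8999938964844, 259.8999938964844], [396.5, 264.79998779296875]]
wrist post tip [399.75864 256.60345] [469.63497477 294.65730578  70.        ] base [389.54312 232.76724] [469.94166268 297.91100055  30.        ] heights tri (array([469.8, 295. ,  70.4]), [0.3, 0.3])
```

```bash
python3 -m creep '[{"x":0.0106,"y":0.132,"z":0,"ax":0,"ay":0,"az":0,"jaw":-1},{"x":0.0106,"y":0.132,"z":0,"ax":0,"ay":0,"az":0,"jaw":-1},{"x":0.0106,"y":0.132,"z":0.05,"ax":0,"ay":0,"az":0,"jaw":-1},{"x":0.0106,"y":0.132,"z":0.1,"ax":0,"ay":0,"az":0,"jaw":-1},{"x":0.0106,"y":0.132,"z":0.1,"ax":0,"ay":0,"az":0,"jaw":-1},{"x":0.0106,"y":0.132,"z":0.12,"ax":0,"ay":0,"az":0,"jaw":-1},{"x":0.0106,"y":0.132,"z":0.14,"ax":0,"ay":0,"az":0,"jaw":-1},{"x":0.0106,"y":0.132,"z":0.14,"ax":0,"ay":0,"az":0,"jaw":-1},{"x":0.0106,"y":0.132,"z":0.14,"ax":0,"ay":0,"az":0,"jaw":-1}]'
```

```text
time: 4.97
ee_pos: [466.6, 336.1, 79.0]
ee_rot: [-3.141, 0.0, 1.66]
contact_force: [-0.2, 0.4, -1.9]
width: 13.2
grasp_force: 50.0
```

```bash
python3 -m creep '[{"x":0,"y":0,"z":0.025,"ax":0,"ay":0,"az":0,"jaw":-1},{"x":0,"y":0,"z":0.05,"ax":0,"ay":0,"az":0,"jaw":-1},{"x":0,"y":0,"z":0.05,"ax":0,"ay":0,"az":0,"jaw":-1},{"x":0,"y":0,"z":0.05,"ax":0,"ay":0,"az":0,"jaw":-1},{"x":0,"y":0,"z":0.05,"ax":0,"ay":0,"az":0,"jaw":-0.2},{"x":0,"y":0,"z":0.05,"ax":0,"ay":0,"az":0,"jaw":-0.2},{"x":0,"y":0,"z":0.05,"ax":0,"ay":0,"az":0,"jaw":-0.2},{"x":0,"y":0,"z":0.05,"ax":0,"ay":0,"az":0,"jaw":-0.2},{"x":0,"y":0,"z":0.05,"ax":0,"ay":0,"az":0,"jaw":-0.2}]'
python3 - <<'E'
from h import *
go([451,-285,250],[np.pi,0,1.66])
E
```

```text
time: 5.72
ee_pos: [467.0, 336.4, 54.2]
ee_rot: [3.141, -0.0, 1.661]
contact_force: [-0.5, 0.1, 0.2]
width: 34.2
grasp_force: 0.0
xyz [-1.2348 -0.143  -0.392 ] a [ 0.0001 -0.0001  0.0001] rows 15.628880802090281 0.007196105304355648
```

```bash
python3 -m creep '[{"x":0,"y":0,"z":-0.08,"ax":0,"ay":0,"az":0,"jaw":-0.2},{"x":0,"y":0,"z":-0.16,"ax":0,"ay":0,"az":0,"jaw":0},{"x":-0.08,"y":-0.01,"z":-0.24,"ax":0,"ay":0,"az":0,"jaw":0},{"x":-1,"y":-0.116,"z":-0.31,"ax":0,"ay":0,"az":-0.023,"jaw":0},{"x":-1,"y":-0.116,"z":-0.31,"ax":0,"ay":0,"az":-0.023,"jaw":0},{"x":-1,"y":-0.116,"z":-0.31,"ax":0,"ay":0,"az":-0.023,"jaw":0},{"x":-1,"y":-0.116,"z":-0.31,"ax":0,"ay":0,"az":-0.023,"jaw":0},{"x":-1,"y":-0.116,"z":-0.31,"ax":0,"ay":0,"az":-0.023,"jaw":0},{"x":-1,"y":-0.116,"z":-0.31,"ax":0,"ay":0,"az":-0.023,"jaw":0},{"x":-1,"y":-0.116,"z":-0.31,"ax":0,"ay":0,"az":-0.023,"jaw":0},{"x":-1,"y":-0.116,"z":-0.31,"ax":0,"ay":0,"az":-0.023,"jaw":0},{"x":-1,"y":-0.116,"z":-0.31,"ax":0,"ay":0,"az":-0.023,"jaw":0},{"x":-1,"y":-0.116,"z":-0.31,"ax":0,"ay":0,"az":-0.023,"jaw":0},{"x":-1,"y":-0.116,"z":-0.31,"ax":0,"ay":0,"az":-0.023,"jaw":0},{"x":-1,"y":-0.116,"z":-0.31,"ax":0,"ay":0,"az":-0.023,"jaw":0},{"x":-1,"y":-0.116,"z":-0.31,"ax":0,"ay":0,"az":-0.023,"jaw":0},{"x":-1,"y":-0.116,"z":-0.31,"ax":0,"ay":0,"az":-0.023,"jaw":0}]'
python3 - <<'E'
from h import *
T=r.get_image("top");W=r.get_image("wrist");np.savez("t4.npz",**T);np.savez("w4.npz",**W)
a=cv2.resize(T["frame"][230:300,160:240],(480,420),interpolation=cv2.INTER_CUBIC);b=cv2.resize(W["frame"],(640,400))
b=b[:, 160:480];a=cv2.resize(a,(457,400));cv2.imwrite("pics/m4.png",np.hstack([a,b])[:,:,::-1])
E
```

```text
time: 7.13
ee_pos: [453.6, -167.8, 208.9]
ee_rot: [3.141, -0.0, 1.802]
contact_force: [0.0, 0.8, 0.3]
width: 42.6
grasp_force: 0.0
```

View pics/m4.png

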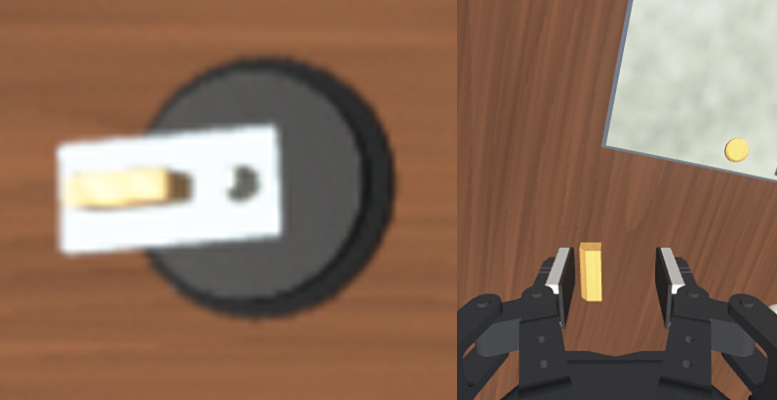

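The float hangs flat with the post through its eye (left panel: hole at (240,183), plate straight). In the right panel the bar sits between the fingers, spanning (580..602,243..300). I'll move over the bar.

```bash
python3 -m creep '[{"x":-0.228,"y":-0.059,"z":0.04,"ax":0,"ay":0,"az":0,"jaw":0.3},{"x":-0.228,"y":-0.059,"z":0.04,"ax":0,"ay":0,"az":0,"jaw":0.3},{"x":-0.228,"y":-0.059,"z":0.04,"ax":0,"ay":0,"az":0,"jaw":0.3},{"x":-0.228,"y":-0.059,"z":0.04,"ax":0,"ay":0,"az":0,"jaw":0.3},{"x":-0.228,"y":-0.059,"z":0.04,"ax":0,"ay":0,"az":0,"jaw":0.3}]'
python3 - <<'E'
from h import *
W=r.get_image("wrist");np.savez("w5.npz",**W);save(W,"w5.png",(180,60,460,340),2)
h=cv2.cvtColor(W["frame"],cv2.COLOR_RGB2HSV).astype(int)
m=((h[...,0]>15)&(h[...,0]<33)&(h[...,1]>90)&(h[...,2]>110)).astype(np.uint8)
m[:, :180]=0;m[:,460:]=0;m[330:]=0
c=max(cv2.findContours(m,0,1)[0],key=cv2.contourArea);rc=cv2.minAreaRect(c);print(rc,cast(W,cv2.boxPoints(rc),24).round(1).tolist())
v0=int(rc[0][1]);print("row",v0,[(u,W["frame"][v0,u].tolist()) for u in range(int(rc[0][0])-35,int(rc[0][0])+36,4)])
E
```

```text
time: 7.65
ee_pos: [451.5, -284.4, 188.0]
ee_rot: [-3.141, -0.002, 1.804]
contact_force: [0.8, 1.3, 0.3]
width: 55.8
grasp_force: 0.0
((317.0, 188.5), (69.0, 26.0), 90.0) [[429.8, -254.6, 24.0], [455.1, -248.6, 24.0], [473.1, -320.3, 24.0], [446.0, -326.7, 24.0]]
row 188 [(282, [151, 103, 76]), (286, [144, 98, 71]), (290, [139, 95, 70]), (294, [148, 101, 74]), (298, [140, 96, 69]), (302, [137, 94, 67]), (306, [249, 216, 122]), (310, [244, 206, 117]), (314, [254, 248, 157]), (318, [254, 246, 152]), (322, [254, 248, 156]), (326, [254, 248, 158]), (330, [184, 136, 85]), (334, [149, 102, 73]), (338, [151, 103, 75]), (342, [153, 103, 75]), (346, [148, 102, 73]), (350, [144, 98, 71])]
```

View pics/w5.png

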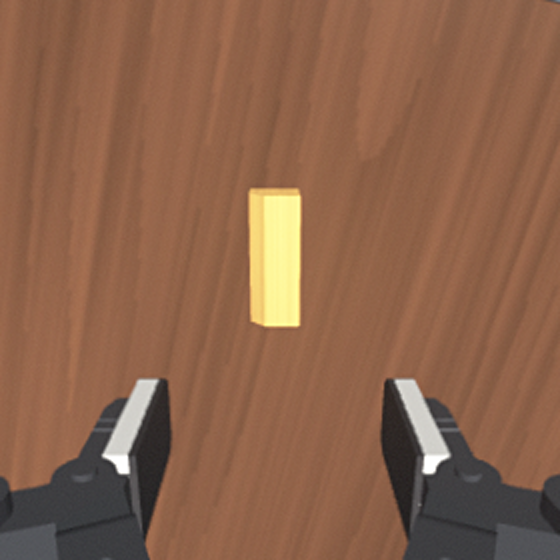

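The bar stands straight between the fingers. Its top face is at crop cols 265–300, the bevel strip on the left (robot side) at 250–265, and rows run 188–326. Its centre is about (451,-288). I'll grasp it.

```bash
python3 -m creep '[{"x":-0.007,"y":-0.0015,"z":0.28,"ax":0,"ay":0,"az":0,"jaw":0.3},{"x":-0.007,"y":-0.0015,"z":0.28,"ax":0,"ay":0,"az":0,"jaw":0.3},{"x":-0.007,"y":-0.0015,"z":0.28,"ax":0,"ay":0,"az":0,"jaw":0.3},{"x":-0.007,"y":-0.0015,"z":0.28,"ax":0,"ay":0,"az":0,"jaw":0.3},{"x":-0.007,"y":-0.0015,"z":0.33,"ax":0,"ay":0,"az":0,"jaw":0.3},{"x":-0.007,"y":-0.0015,"z":0.355,"ax":0,"ay":0,"az":0,"jaw":0.3},{"x":-0.007,"y":-0.0015,"z":0.355,"ax":0,"ay":0,"az":0,"jaw":0.3},{"x":-0.007,"y":-0.0015,"z":0.355,"ax":0,"ay":0,"az":0,"jaw":-1},{"x":-0.007,"y":-0.0015,"z":0.355,"ax":0,"ay":0,"az":0,"jaw":-1},{"x":-0.007,"y":-0.0015,"z":0.355,"ax":0,"ay":0,"az":0,"jaw":-1},{"x":-0.007,"y":-0.0015,"z":0.355,"ax":0,"ay":0,"az":0,"jaw":-1},{"x":-0.007,"y":-0.0015,"z":0.355,"ax":0,"ay":0,"az":0,"jaw":-1},{"x":-0.007,"y":-0.0015,"z":0.355,"ax":0,"ay":0,"az":0,"jaw":-1}]' 50
python3 - <<'E'
from h import *
go([590,20,130],[np.pi,0,1.606])
E
```

```text
time: 8.78
ee_pos: [452.9, -288.2, 13.0]
ee_rot: [3.139, 0.001, 1.805]
contact_force: [-0.4, 3.0, 6.7]
width: 24.4
grasp_force: 51.0
xyz [ 0.5355  0.4107 -0.2332] a [0.0005 0.0001 0.0318] rows 8.561734159856387 1.5966222873772482
```

```bash
python3 -c "
from h import *
go([578,15,85],[np.pi,0,1.607])"
```

```text
xyz [ 0.5314  0.3848 -0.1433] a [0.0005 0.0001 0.0316] rows 8.052676772205867 1.5886209983055843
```

```bash
python3 -m creep '[{"x":0,"y":0,"z":-0.08,"ax":0,"ay":0,"az":0,"jaw":-1},{"x":0,"y":0,"z":-0.145,"ax":0,"ay":0,"az":0,"jaw":-1},{"x":0.531,"y":0.385,"z":-0.145,"ax":0,"ay":0,"az":0.0316,"jaw":-1},{"x":0.531,"y":0.385,"z":-0.145,"ax":0,"ay":0,"az":0.0316,"jaw":-1},{"x":0.531,"y":0.385,"z":-0.145,"ax":0,"ay":0,"az":0.0316,"jaw":-1},{"x":0.531,"y":0.385,"z":-0.145,"ax":0,"ay":0,"az":0.0316,"jaw":-1},{"x":0.531,"y":0.385,"z":-0.145,"ax":0,"ay":0,"az":0.0316,"jaw":-1},{"x":0.531,"y":0.385,"z":-0.145,"ax":0,"ay":0,"az":0.0316,"jaw":-1},{"x":0.531,"y":0.385,"z":-0.145,"ax":0,"ay":0,"az":0.0316,"jaw":-1},{"x":0.531,"y":0.385,"z":-0.145,"ax":0,"ay":0,"az":0.0316,"jaw":-1},{"x":0.531,"y":0.385,"z":-0.145,"ax":0,"ay":0,"az":0.0316,"jaw":-1},{"x":0.531,"y":0.385,"z":-0.145,"ax":0,"ay":0,"az":0.0316,"jaw":-1},{"x":0.531,"y":0.385,"z":-0.145,"ax":0,"ay":0,"az":0.0316,"jaw":-1}]'
python3 - <<'E'
from h import *
W=r.get_image("wrist");np.savez("w6.npz",**W);save(W,"w6.png");np.savez("t6.npz",**r.get_image("top"))
E
```

```text
time: 9.87
ee_pos: [576.7, 14.8, 83.7]
ee_rot: [-3.141, 0.001, 1.607]
contact_force: [-0.3, 0.8, -2.5]
width: 24.5
grasp_force: 50.6
```

View pics/w6.png

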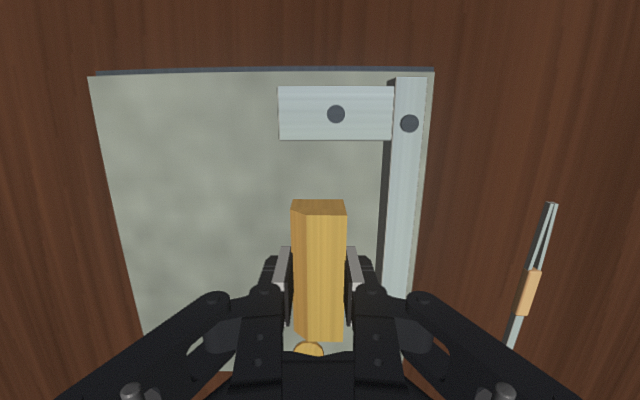

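The wrist view shows the held bar with its end face at rows 200–214 and cols 291–347. The stop's near top edge is at row 140, and the fence's inner top edge runs from (392,140) to (380,290).

Run:
```python
from h import *
W=dict(np.load("w6.npz"));s=r.observe();p=s["ee_pos"];R=Ro.from_euler("xyz",s["ee_rot"])
f=W["frame"].astype(int);g=cv2.cvtColor(W["frame"],cv2.COLOR_RGB2GRAY).astype(float)
yel=(f[...,0]-f[...,2]>45)
e=[(u,180+np.flatnonzero(yel[180:230,u])[0]-.5) for u in range(297,343,3)]
S=[]
for u in range(286,386,4):
    d=np.diff(g[130:150,u]);S.append((u,130+np.argmin(d)+.5))
F=[]
for v in range(150,240,4):
    d=np.diff(g[v,365:402]);F.append((365+np.argmax(d)+.5,v))
fit=lambda X:cv2.fitLine(X[:,:2].astype(np.float32),cv2.DIST_HUBER,0,.01,.01).ravel()
ls=fit(cast(W,S,44));lf=fit(cast(W,F,44));t=np.linalg.solve(np.c_[lf[:2],-ls[:2]],ls[2:]-lf[2:]);C=lf[2:]+t[0]*lf[:2]
print("S",S[:3],S[-2:],"F",F[:2],F[-2:]);print("corner",C,"fence",lf[:2],"stop",ls[:2])
B=cast(W,e,p[2]-13);lb=fit(B);print("bar end",B.mean(0),lb[:2],"in tool x",R.inv().apply(B-p)[:,0].mean())
# bar long edges of the end (left/right) at bottom
row=int(round(np.mean([b for a,b in e])))+3
uu=np.flatnonzero(yel[row,260:380])+260;X=cast(W,[(uu[0]-.5,row),(uu[-1]+.5,row)],p[2]-10);print("bar sides",X.round(1).tolist(),R.inv().apply(X-p).round(1).tolist())
```

```text
S [(286, np.float64(139.5)), (290, np.float64(139.5)), (294, np.float64(139.5))] [(378, np.float64(139.5)), (382, np.float64(139.5))] F [(np.float64(390.5), 150), (np.float64(390.5), 154)] [(np.float64(384.5), 234), (np.float64(384.5), 238)]
corner [616.3782    77.162415] fence [ 0.0404875 -0.99918  ] stop [0.99924374 0.03888351]
bar end [575.99287833  48.34756684  70.66708777] [0.9992828 0.0378666] in tool x 34.74907339807386
bar sides [[561.8, 47.4, 73.7], [588.1, 48.4, 73.7]] [[34.3, -13.4, 10.0], [34.4, 12.9, 10.0]]
```

```bash
python3 -m creep '[{"x":0.05,"y":0,"z":0,"ax":0,"ay":0,"az":0,"jaw":-1},{"x":0.05,"y":0,"z":0,"ax":0,"ay":0,"az":0,"jaw":-1},{"x":0.05,"y":0,"z":0.06,"ax":0,"ay":0,"az":0,"jaw":-1},{"x":0.05,"y":0,"z":0.09,"ax":0,"ay":0,"az":0,"jaw":-1},{"x":0.05,"y":0,"z":0.101,"ax":0,"ay":0,"az":0,"jaw":-1},{"x":0.05,"y":0,"z":0.101,"ax":0,"ay":0,"az":0,"jaw":-1},{"x":0.05,"y":0,"z":0.101,"ax":0,"ay":0,"az":0,"jaw":-1},{"x":0.05,"y":0,"z":0.101,"ax":0,"ay":0,"az":0,"jaw":-0.1},{"x":0.05,"y":0,"z":0.101,"ax":0,"ay":0,"az":0,"jaw":-0.1},{"x":0.05,"y":0,"z":0.101,"ax":0,"ay":0,"az":0,"jaw":-0.1},{"x":0.05,"y":0,"z":0.101,"ax":0,"ay":0,"az":0,"jaw":-0.1}]'
python3 -c "
from h import *
print(r.observe()['joint_pos'])"
```

```text
time: 10.88
ee_pos: [576.9, 39.5, 33.8]
ee_rot: [3.14, -0.0, 1.606]
contact_force: [-0.4, -0.3, 0.3]
width: 38.5
grasp_force: 0.0
[ 6.84231917e-02  5.06745250e-01 -3.33763371e-01  7.29187747e-01
  1.55249639e-05  1.60379041e+00]
```

```bash
python3 -m creep '[{"x":0,"y":0,"z":-0.07,"ax":0,"ay":0,"az":0,"jaw":-0.1},{"x":0,"y":0,"z":-0.12,"ax":0,"ay":0,"az":0,"jaw":-0.1},{"x":0,"y":-0.09,"z":-0.12,"ax":0,"ay":0,"az":0,"jaw":-1},{"x":0,"y":-0.09,"z":-0.12,"ax":0,"ay":0,"az":0,"jaw":-1},{"x":0,"y":-0.09,"z":-0.12,"ax":0,"ay":0,"az":0,"jaw":-1},{"x":0,"y":-0.09,"z":-0.12,"ax":0,"ay":0,"az":0,"jaw":-1},{"x":0,"y":-0.09,"z":-0.05,"ax":0,"ay":0,"az":0,"jaw":-1},{"x":0,"y":-0.09,"z":-0.005,"ax":0,"ay":0,"az":0,"jaw":-1},{"x":0,"y":-0.09,"z":-0.005,"ax":0,"ay":0,"az":0,"jaw":-1},{"x":0,"y":-0.09,"z":-0.005,"ax":0,"ay":0,"az":0,"jaw":-1}]' 50
python3 - <<'E'
from h import *
W=r.get_image("wrist");np.savez("w7.npz",**W);save(W,"w7.png")
E
```

```text
time: 11.72
ee_pos: [531.2, 38.0, 35.0]
ee_rot: [-3.139, 0.0, 1.606]
contact_force: [0.7, -0.3, 0.6]
width: 0.1
grasp_force: 0.0
```

View pics/w7.png

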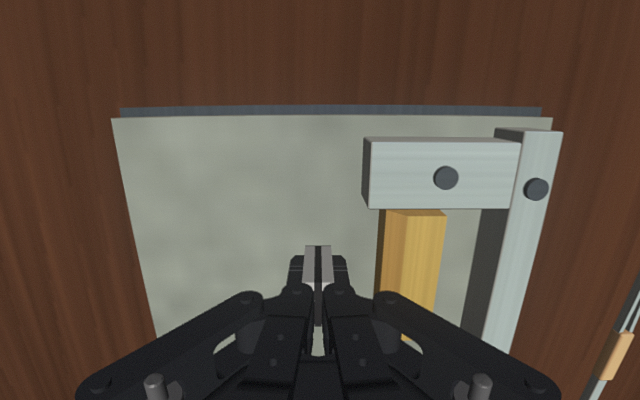

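The closed fingers are left of the bar. The bar, at (410,270), stands parallel to the fence with its end close to the stop (row 208). Now I'll push it to the fence.

```bash
python3 -m creep '[{"x":0,"y":0.02,"z":0,"ax":0,"ay":0,"az":0,"jaw":-1},{"x":0,"y":0.035,"z":0,"ax":0,"ay":0,"az":0,"jaw":-1},{"x":0,"y":0.05,"z":0,"ax":0,"ay":0,"az":0,"jaw":-1},{"x":0,"y":0.06,"z":0,"ax":0,"ay":0,"az":0,"jaw":-1},{"x":0,"y":0.07,"z":0,"ax":0,"ay":0,"az":0,"jaw":-1},{"x":0,"y":0.08,"z":0,"ax":0,"ay":0,"az":0,"jaw":-1},{"x":0,"y":0.08,"z":0,"ax":0,"ay":0,"az":0,"jaw":-1}]'
```

```text
time: 12.35
ee_pos: [570.7, 39.5, 37.4]
ee_rot: [-3.14, -0.0, 1.606]
contact_force: [-7.4, -1.0, 8.8]
width: 0.1
grasp_force: 5.6
```

```bash
cat > bar.py <<'E'
from h import *
W=r.get_image("wrist");p=r.observe()["ee_pos"]
f=W["frame"].astype(int);m=((f[...,0]-f[...,2]>50)&(f[...,0]>110)).astype(np.uint8);m[300:]=0
C=np.array([616.4,77.2]);a=0.0395;J=np.array([[np.cos(a),np.sin(a)],[-np.sin(a),np.cos(a)]])
cs=[c for c in cv2.findContours(m,0,1)[0] if cv2.contourArea(c)>300]
for c in cs:
    X=cast(W,c.reshape(-1,2),44);q=(X[:,:2]-C)@J.T
    if np.abs(q.mean(0)-[-30,-40]).max()>60: continue
    print("bbox px",cv2.boundingRect(c))
    k=(q[:,1]>-32)&(q[:,1]<-8);R=[]
    for y in range(-30,-6,3):
        s=q[abs(q[:,1]-y)<2,0]
        if len(s):R.append((y,s.min().round(1),s.max().round(1)))
    print("y: xmin,xmax at z=44",R,"ymax",q[:,1].max().round(1))
st()
E
python3 bar.py
```

```text
bbox px (340, 207, 61, 92)
y: xmin,xmax at z=44 [(-30, np.float64(-33.9), np.float64(-10.4)), (-27, np.float64(-35.4), np.float64(-10.2)), (-24, np.float64(-36.9), np.float64(-10.1)), (-21, np.float64(-36.9), np.float64(-9.9)), (-18, np.float64(-36.5), np.float64(-9.9)), (-15, np.float64(-36.6), np.float64(-9.8)), (-12, np.float64(-36.6), np.float64(-9.6)), (-9, np.float64(-36.3), np.float64(-9.5))] ymax -0.3
{'time': 12.4, 'ee_pos': [570.6728, 39.5152, 37.3415], 'ee_rot': [-3.1399, -0.0002, 1.6064], 'contact_force': [-5.4153, 0.1912, 9.5313], 'width': 0.0338, 'grasp_force': 5.5273}
```

```bash
python3 -m creep '[{"x":0,"y":0.006,"z":-0.003,"ax":0,"ay":0,"az":0,"jaw":-1},{"x":0,"y":0.012,"z":-0.003,"ax":0,"ay":0,"az":0,"jaw":-1},{"x":0,"y":0.018,"z":-0.003,"ax":0,"ay":0,"az":0,"jaw":-1},{"x":0,"y":0.026,"z":-0.003,"ax":0,"ay":0,"az":0,"jaw":-1},{"x":0,"y":0.026,"z":-0.003,"ax":0,"ay":0,"az":0,"jaw":-1}]';python3 bar.py
```

```text
time: 12.82
ee_pos: [581.2, 39.8, 38.0]
ee_rot: [-3.135, 0.0, 1.606]
contact_force: [-11.1, -1.3, 14.0]
width: -0.2
grasp_force: 9.0
bbox px (338, 207, 61, 92)
y: xmin,xmax at z=44 [(-30, np.float64(-23.3), np.float64(-0.8)), (-27, np.float64(-25.3), np.float64(-0.6)), (-24, np.float64(-27.3), np.float64(-0.5)), (-21, np.float64(-27.3), np.float64(-0.5)), (-18, np.float64(-26.9), np.float64(-0.3)), (-15, np.float64(-27.0), np.float64(-0.2)), (-12, np.float64(-27.0), np.float64(-0.0)), (-9, np.float64(-26.6), np.float64(-0.0))] ymax -0.6
{'time': 12.8667, 'ee_pos': [581.1832, 39.758, 37.9626], 'ee_rot': [-3.1353, 0.0001, 1.6064], 'contact_force': [-11.5294, -1.0021, 13.3043], 'width': -0.3471, 'grasp_force': 8.7934}
```

```bash
python3 -m creep '[{"x":0,"y":-0.05,"z":0,"ax":0,"ay":0,"az":0,"jaw":-1},{"x":0,"y":-0.1,"z":-0.05,"ax":0,"ay":0,"az":0,"jaw":-1},{"x":0,"y":-0.15,"z":-0.12,"ax":0,"ay":0,"az":0,"jaw":-1},{"x":0,"y":-0.15,"z":-0.12,"ax":0,"ay":0,"az":0,"jaw":-1},{"x":0,"y":-0.15,"z":-0.12,"ax":0,"ay":0,"az":0,"jaw":-1}]'
cat > pre.py <<'E'
from h import *
import sys
C=np.array([616.4,77.2,20]);a=0.0395
Rt=Ro.from_euler("z",np.pi/2+a)*Ro.from_euler("x",np.pi)*Ro.from_euler("x",-np.pi/4)
d=Rt.apply([0,0,1]);B=C+Ro.from_euler("z",a).apply([-22,-35.5,20])
p=B-(8+float(sys.argv[1]))*d;print(d,B,p);go(p,Rt.as_euler("xyz"))
E
python3 bar.py; python3 pre.py 25
```

```text
time: 13.28
ee_pos: [511.7, 37.5, 99.8]
ee_rot: [3.135, -0.0, 1.607]
contact_force: [0.7, 1.4, -1.0]
width: -0.2
grasp_force: 0.0
bbox px (421, 177, 56, 98)
y: xmin,xmax at z=44 [(-30, np.float64(-30.4), np.float64(-0.8)), (-27, np.float64(-30.2), np.float64(-0.7)), (-24, np.float64(-30.2), np.float64(-0.6)), (-21, np.float64(-30.1), np.float64(-0.6)), (-18, np.float64(-29.9), np.float64(-0.4)), (-15, np.float64(-30.0), np.float64(-0.3)), (-12, np.float64(-29.8), np.float64(-0.2)), (-9, np.float64(-29.6), np.float64(-0.0))] ymax -0.7
{'time': 13.3333, 'ee_pos': [511.7535, 37.4375, 98.6108], 'ee_rot': [3.1364, -0.0001, 1.6065], 'contact_force': [0.3318, 0.5687, 0.2745], 'width': 0.1125, 'grasp_force': 0.0}
[ 0.70655522  0.02792346 -0.70710678] [595.8190459  40.8589168  40.       ] [572.5027236   39.93744277  63.33452378]
xyz [0.0006 0.1212 0.0712] a [-0.1242  0.0002 -0.0006] rows 1.6856878609289763 6.243733469848178
```

```bash
python3 -m creep '[{"x":-0.006,"y":0,"z":0,"ax":-0.124,"ay":0,"az":-0.0006,"jaw":-1},{"x":-0.006,"y":0,"z":0,"ax":-0.124,"ay":0,"az":-0.0006,"jaw":-1},{"x":-0.006,"y":0,"z":0,"ax":-0.124,"ay":0,"az":-0.0006,"jaw":-1},{"x":-0.006,"y":0,"z":0,"ax":-0.124,"ay":0,"az":-0.0006,"jaw":-1},{"x":-0.006,"y":0,"z":0,"ax":-0.124,"ay":0,"az":-0.0006,"jaw":-1},{"x":-0.006,"y":0.121,"z":0.071,"ax":-0.124,"ay":0,"az":-0.0006,"jaw":-1},{"x":-0.006,"y":0.121,"z":0.071,"ax":-0.124,"ay":0,"az":-0.0006,"jaw":-1},{"x":-0.006,"y":0.121,"z":0.071,"ax":-0.124,"ay":0,"az":-0.0006,"jaw":-1},{"x":-0.006,"y":0.121,"z":0.071,"ax":-0.124,"ay":0,"az":-0.0006,"jaw":-1},{"x":-0.006,"y":0.121,"z":0.071,"ax":-0.124,"ay":0,"az":-0.0006,"jaw":-1}]'
python3 pre.py 0
```

```text
time: 14.17
ee_pos: [569.5, 36.3, 58.4]
ee_rot: [2.367, 0.002, 1.61]
contact_force: [0.2, 0.5, -0.6]
width: 0.0
grasp_force: 0.0
[ 0.70655522  0.02792346 -0.70710678] [595.8190459  40.8589168  40.       ] [590.16660413  40.63552915  45.65685425]
xyz [0.007  0.0119 0.0474] a [-0.0017  0.0002  0.0001] rows 0.591930773172222 0.08414443108545397
```

```bash
python3 -m creep '[{"x":0,"y":0.012,"z":0,"ax":0,"ay":0,"az":0,"jaw":-1},{"x":0,"y":0.012,"z":0.02,"ax":0,"ay":0,"az":0,"jaw":-1},{"x":0,"y":0.012,"z":0.035,"ax":0,"ay":0,"az":0,"jaw":-1},{"x":0,"y":0.012,"z":0.045,"ax":0,"ay":0,"az":0,"jaw":-1},{"x":0,"y":0.012,"z":0.05,"ax":0,"ay":0,"az":0,"jaw":-1},{"x":0,"y":0.012,"z":0.05,"ax":0,"ay":0,"az":0,"jaw":-1}]'
python3 pre.py 0; python3 bar.py
```

```text
time: 14.67
ee_pos: [592.3, 37.3, 48.5]
ee_rot: [2.362, 0.001, 1.61]
contact_force: [1.4, 0.5, -0.2]
width: -0.1
grasp_force: 0.2
[ 0.70655522  0.02792346 -0.70710678] [595.8190459  40.8589168  40.       ] [590.16660413  40.63552915  45.65685425]
xyz [ 0.0068 -0.0068  0.0012] a [-0.0009  0.0002  0.0001] rows 0.11604184850494237 0.044784910535977725
bbox px (282, 190, 65, 97)
y: xmin,xmax at z=44 [(-30, np.float64(-44.8), np.float64(-0.9)), (-27, np.float64(-44.7), np.float64(-0.9)), (-24, np.float64(-44.5), np.float64(-1.0)), (-21, np.float64(-44.4), np.float64(-0.4)), (-18, np.float64(-44.2), np.float64(-0.4)), (-15, np.float64(-44.6), np.float64(-0.6)), (-12, np.float64(-44.5), np.float64(-0.7)), (-9, np.float64(-44.4), np.float64(-0.1))] ymax -0.2
{'time': 14.7167, 'ee_pos': [592.0099, 37.2961, 48.2456], 'ee_rot': [2.3624, 0.0013, 1.6099], 'contact_force': [0.5316, 0.8646, -0.4704], 'width': -0.1193, 'grasp_force': 0.0171}
```

```bash
python3 -m creep '[{"x":0,"y":-0.006,"z":0.002,"ax":0,"ay":0,"az":0,"jaw":-1},{"x":0,"y":-0.006,"z":0.005,"ax":0,"ay":0,"az":0,"jaw":-1},{"x":0,"y":-0.006,"z":0.01,"ax":0,"ay":0,"az":0,"jaw":-1},{"x":0,"y":-0.006,"z":0.01,"ax":0,"ay":0,"az":0,"jaw":-1}]'
```

```text
time: 15.05
ee_pos: [592.3, 37.3, 47.7]
ee_rot: [2.353, 0.001, 1.61]
contact_force: [-35.1, -1.4, 48.8]
width: 0.1
grasp_force: 30.1
```

```bash
python3 -m creep '[{"x":0,"y":0,"z":-0.004,"ax":0,"ay":0,"az":0,"jaw":-1},{"x":0,"y":0,"z":-0.004,"ax":0,"ay":0,"az":0,"jaw":-1},{"x":0,"y":0,"z":-0.004,"ax":0,"ay":0,"az":0,"jaw":-1},{"x":0,"y":0,"z":-0.004,"ax":0,"ay":0,"az":0,"jaw":-1},{"x":0,"y":0,"z":-0.004,"ax":0,"ay":0,"az":0,"jaw":-1}]'; python3 bar.py
python3 - <<'E'
from h import *
W=r.get_image("wrist");f=W["frame"];g=cv2.cvtColor(f,cv2.COLOR_RGB2GRAY).astype(float)
C=np.array([616.4,77.2]);a=0.0395;J=np.array([[np.cos(a),np.sin(a)],[-np.sin(a),np.cos(a)]])
for v in (200,215,230,245,260):
    print(v,[(u,f[v,u].tolist(),((cast(W,[(u,v)],44)[0,:2]-C)@J.T).round(1).tolist()) for u in range(334,362,4)])
T=r.get_image("top");print("eye/post px check",cv2.absdiff(T["frame"],np.load("t4.npz")["frame"])[235:290,160:235].max())
E
```

```text
time: 15.47
ee_pos: [592.3, 37.3, 47.8]
ee_rot: [2.355, 0.001, 1.61]
contact_force: [-21.5, -0.2, 30.1]
width: 0.2
grasp_force: 17.9
bbox px (282, 190, 66, 95)
y: xmin,xmax at z=44 [(-30, np.float64(-45.3), np.float64(-0.6)), (-27, np.float64(-45.2), np.float64(-0.6)), (-24, np.float64(-45.1), np.float64(-0.7)), (-21, np.float64(-44.9), np.float64(-0.8)), (-18, np.float64(-44.8), np.float64(-0.2)), (-15, np.float64(-44.6), np.float64(-0.2)), (-12, np.float64(-44.5), np.float64(-0.3)), (-9, np.float64(-44.3), np.float64(-0.5))] ymax -0.2
{'time': 15.5167, 'ee_pos': [592.2671, 37.2527, 47.7933], 'ee_rot': [2.3549, 0.0014, 1.6097], 'contact_force': [-19.7943, -0.1454, 30.708], 'width': 0.0231, 'grasp_force': 17.9041}
200 [(334, [230, 195, 110], [-10.4, -6.4]), (338, [228, 191, 110], [-7.2, -7.1]), (342, [224, 187, 107], [-4.0, -7.8]), (346, [227, 187, 107], [-0.6, -8.5]), (350, [199, 204, 193], [2.9, -9.3]), (354, [201, 209, 196], [6.5, -10.1]), (358, [204, 209, 197], [10.2, -10.9])]
215 [(334, [230, 196, 110], [-10.2, -14.7]), (338, [224, 187, 106], [-6.9, -15.6]), (342, [226, 190, 107
[... 308 characters left out ...]
95, 186], [0.2, -26.5]), (350, [203, 210, 198], [3.9, -27.6]), (354, [207, 213, 201], [7.6, -28.7]), (358, [204, 210, 199], [11.5, -29.9])]
245 [(334, [227, 190, 107], [-9.7, -32.4]), (338, [219, 182, 103], [-6.4, -33.5]), (342, [225, 187, 105], [-2.9, -34.7]), (346, [199, 206, 194], [0.7, -36.0]), (350, [200, 207, 195], [4.4, -37.2]), (354, [205, 214, 199], [8.2, -38.6]), (358, [203, 208, 196], [12.2, -39.9])]
260 [(334, [54, 50, 47], [-9.5, -41.7]), (338, [56, 54, 52], [-6.0, -43.0]), (342, [54, 53, 51], [-2.5, -44.4]), (346, [198, 205, 193], [1.2, -45.9]), (350, [201, 207, 197], [5.0, -47.3]), (354, [204, 213, 199], [8.9, -48.9]), (358, [201, 208, 195], [13.0, -50.5])]
eye/post px check 8
```

```bash
python3 -c "
from h import *
print(r.sign_off());st()"
```

```text
the job is handed in; nothing more can be done
None
the job is handed in; nothing more can be done
```

The job is handed in with no verdict shown: the float hangs flat on its post, let go, and the bar, flush to the fence at the stop, is held by a diagonal push on its bevel (about 20 N to the fence, 30 N down); I viewed 11 pictures, one over the limit of 10.

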